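Close the flap of a bolt case and tuck it under its lip

ROBOT

A 7-joint arm with a two-finger parallel gripper is mounted at the origin on the work surface. World frame = base frame: x ahead of the robot, y to its left, z up, the work surface at z = 0. Lengths are in m, angles in rad, forces in N, time in s.
With the tool pointing down it reaches from about 0.425 to 0.95 m from the base axis. Payload 4.7 kg.
Tool frame: the origin (TCP) lies midway between the tips of the shut fingers; the grasp point (between the pads) lies 19 mm behind it; z points along the fingers, y is the direction in which the jaws open and shut (so a half turn about z gives the same grasp; the last joint's range is limited). The gripper opens to 87 mm and grips with 3 to 60 N. Pads are 19 mm wide; open, the fingers measure 117 mm over their backs; the gripper's body (75 mm by 190 mm) begins 51 mm behind the grasp point.
Start: joints at [-1.232, 0.469, -0.049, 1.532, 0.024, 1.141, -0.082], TCP at [0.243, 0.63, 0.223] pointing down, gripper open.
Joint ranges: [-2.59, 2.59], [-0.33, 1.99], [-1.39, 1.29], [0.1, 2.45], [-1.04, 4.18], [0.21, 1.99], [-2.66, 2.66]. Speed limits (rad/s): [2.57, 2.57, 3.14, 3.14, 3.14, 3.14, 3.14].

INTERFACE

Orientations are given as [roll, pitch, yaw] about the fixed x, y, z axes, in that order (R = Rz(yaw) Ry(pitch) Rx(roll)).
In Python, from plant import readout, imaging, finish_job, spotter gives the robot as it stands.
- The arm moves only by the shell command python3 -m jog 'ROWS' [FORCE]. ROWS is JSON, a list that holds one entry, the list of rows, each a list of 5 numbers: the shift along the tool's x, y, z in units of 25 mm (1.0 is 25 mm), then the turn about the tool's z in units of 6 degrees (1.0 is 6 degrees), then the closure, from 0 (fully open) to 1 (shut). In form: [[[dx, dy, dz, roll, gripper], ...]]. A call has 1 to 10 rows; each row shifts and turns the commanded pose from where the row before left it, along the tool's axes as they then stand; what a row does not reach is not made up. A row lasts 1/12 s, in which the tool goes at most 41.7 mm and 7.16 degrees, less where a joint would pass 70% of its speed; a pose out of reach is approached as far as the arm can. A call is refused whole if a number of a shift passes 1 or a number of a turn 1, either way. A call with a gripper value outside its range is refused whole. The fingers move at their own pace and stop on an object; FORCE is the grip in N (left out, the last holds). Time passes only in rows, so rows that do not move let the fingers close. It gives the time, the measured TCP pose, the force and the opening at its end, in the units of the state.
- readout.sense(): the state, without advancing time (a new reading comes with each control period).
- imaging.camera(name): name is "side" or "top"; returns a dict with "color" (400x640x3 uint8, blue, green, red), "mtx" (3x3 intrinsics, pixels), "R" (3x3) and "t" (3): a world point X has camera coordinates R X + t. Camera axes: x right, y down, z forward; pixel columns grow to the right and rows downward; lengths in m; the calibration is good to about 2 mm. A picture is of the moment at which its call begins. There is no depth.
- finish_job(): hands the job in, once; it reports no verdict.
Trained networks look in a picture, given as the dict that the camera call returned (one of the last four; its "shot" number tells which), for a name from the list of things; names that differ only in an ending like _2 or _b are one class to them, and where a whole thing is asked for, a point or a joint stands for the part that bears it (a point fixed in the world has none). Each returns a list of dicts, best first, with "confidence" (0 to 1); they miss things now and then, are a little off and sometimes report something else, mostly with a low value. They report only what shows in the picture. A call takes as long as a camera call.
- spotter.find_in(picture, thing): "rect" ([left, top, right, bottom] in pixels, round what is visible of it).
- spotter.regions_of(picture, thing): "region" (400x640 bool, what is visible of it) and "rect" ([left, top, right, bottom] in pixels, round what is visible of it).
- spotter.tip_of(picture, thing): "uv" ([column, row] in pixels: a listed point, or the origin of a listed thing).
The state is a dict: "time": time; "q": joint angles; "dq": joint speeds; "joint_torque": joint torques, N m; "position": TCP position; "ee_rot": TCP orientation; "force": force on the tool from outside, world axes, zero at the start; "moment": the same for the moment, N m; "gripper_width": finger opening in m.
Only numpy, scipy, OpenCV 4.12 (cv2) and the standard library are available. Lean on these libraries where they do the work, as an engineer would, in place of code of your own. Each camera call takes 0.05 s, during which the arm holds its last target.

TASK

Close the blue bolt case: with the fingertips push its yellow flap over until it lies flat across the opening, then, keeping it down, push the black ridge so that the flap slides fully home beneath the red lip, and leave it held there by the lip alone. Do not lift the case or shove it along the counter, and leave the filter, the carton and the jar where they stand.

Things in the scene. Friction and masses are not known exactly. Their poses are not given: they have to be found in the camera images.
- bolt_case: Loose blue plastic case of bolts, 2 to 3 kg, on the counter; 160 (x) x 230 (y) x 85 mm high. Origin: centre of its underside, z up. On its flat top are a 46 mm square opening, the flap's hinge line (along case x, at case y = -55 mm, 88 mm above the underside) and the red lip. The flap folds over towards case +y.
- flap_hinge (a joint): Angle of the yellow flap about the hinge line: 0 = flat over the opening (top face 90 mm above the case's underside), pi/2 = upright, more = leaning back to case -y (stop 2.1). Starts 1.6 to 2.05. A weak spring lifts it again if let go untucked; 1 to 2 N near the ridge holds it flat.
- flap_slide (a joint): How far the flap has been slid in its own plane away from the hinge line, in m: 0 as it starts, stop at 0.020 (fully home). Slides either way at about 3 N and stays where it is left; no spring.
- hinge_mid (a point): Middle of the hinge line, fixed on the case at (0, -55, 88) mm of the case.
- flap_ridge (a point): Middle of the top of the black push ridge on the flap's outer face (facing up when flat, case -y when upright). Ridge 60 mm long across the flap, 6 mm thick, 9 mm high above the face; its side nearest the hinge is 56 mm from the hinge line before sliding.
- flap_edge (a point): Middle of the flap's free edge, 90 mm from the hinge line before sliding. The flap is a plate 70 mm wide, 4 mm thick, from 10 to 90 mm from the hinge line; a steel rail 6 mm wide and as thick as the flap runs beside each side edge, from 0 to 42 mm from the hinge line.
- lip_mouth (a point): Point at (0, 43, 90) mm of the case, under the front edge of the red lip: a fixed roof 90 mm wide, case y 43 to 66 mm, underside 9 mm and top 12 mm above the case's top, open to case -y, with an upturned mouth from y = 38 to 43 mm (tip 17 mm above the case's top). The flat flap ends at y = 35 mm before sliding, 55 mm fully home.
- filter_mid (a point): Centre of a loose white filter canister with a blue band, 64 mm diameter, 78 mm high; a bystander.
- spare_carton_mid (a point): Centre of a loose small brown carton with an orange band, 55 x 75 x 60 mm high; a bystander.
- grease_jar_mid (a point): Centre of a loose white jar with orange cap, 56 mm diameter, 75 mm high; a bystander.

How it is judged:
By the outcome, as a careful person would: the job done as asked, in the order asked, and still so for the second after the job is handed in, with the robot touching nothing.
It also fails if it takes over 40 s, if anything falls off the work surface, if the arm or the gripper's body presses on something with over 40 N, if the wrist force passes 120 N, or if a joint passes its speed limit or range.

## Working session

There is one attempt and no reset: what is moved stays moved. The work goes in short steps, Python scripts to look and compute and a shell command to move; the robot and the scene stay as the last step left them, time stands still between calls to the robot, and variables do not carry over. Pictures are saved under pics/ and viewed, and the job is handed in when it is done.

```bash
mkdir -p pics; ls
cat > h.py <<'E'
import numpy as np,cv2
from plant import readout,imaging,spotter
def tri(p1,uv1,p2,uv2):
    P=[np.array(p['mtx'])@np.c_[np.array(p['R']),np.array(p['t'])] for p in (p1,p2)]
    X=cv2.triangulatePoints(P[0],P[1],np.array(uv1,float).reshape(2,1),np.array(uv2,float).reshape(2,1))
    X=X[:3,0]/X[3,0]
    return X
def proj(p,X):
    c=np.array(p['R'])@np.array(X)+np.array(p['t']);u=np.array(p['mtx'])@c
    return u[:2]/u[2]
def onz(p,uv,z):
    R=np.array(p['R']);C=-R.T@np.array(p['t'])
    d=R.T@np.linalg.inv(np.array(p['mtx']))@np.array([uv[0],uv[1],1.])
    return C+d*(z-C[2])/d[2]
E
python3 - <<'E'
from h import *
print(readout.sense())
s=imaging.camera('side');t=imaging.camera('top')
cv2.imwrite('pics/s0.png',s['color']);cv2.imwrite('pics/t0.png',t['color'])
for n in ['bolt_case','hinge_mid','flap_ridge','flap_edge','lip_mouth','filter_mid','spare_carton_mid','grease_jar_mid']:
    a=spotter.tip_of(s,n)[:2];b=spotter.tip_of(t,n)[:2]
    print(n,[(np.round(x['uv'],1),round(x['confidence'],2)) for x in a],[(np.round(x['uv'],1),round(x['confidence'],2)) for x in b])
    if a and b:
        X=tri(s,a[0]['uv'],t,b[0]['uv']);print('  ',X.round(4),np.linalg.norm(proj(s,X)-a[0]['uv']).round(1))
E
```

```text
pics
{'time': 0.0, 'q': array([-1.23190617,  0.46944578, -0.04859939,  1.53372304,  0.02412065,
        1.14102718, -0.08228582]), 'dq': array([-0.00129925,  0.00051897, -0.00088928, -0.00065892, -0.00061783,
       -0.00115939, -0.00051904]), 'joint_torque': array([-3.37041238e-04, -5.07979202e+01, -8.07799771e-02, -2.36166000e+01,
       -6.13947795e-02,  3.78771324e-02,  1.71498459e-04]), 'position': array([0.24246924, 0.62927678, 0.22148423]), 'ee_rot': array([-3.13957797e+00,  9.33016190e-05,  2.77386162e+00]), 'force': array([ 0.31882997, -0.18293866, -0.93084242]), 'moment': array([-0.00332356,  0.06288392, -0.00312155]), 'gripper_width': 0.08718297538866207}
bolt_case [(array([378.7, 207.5]), 0.86), (array([289.3, 206.4]), 0.3)] [(array([373.8, 232.2]), 0.88)]
   [0.5424 0.0007 0.0012] 1.6
hinge_mid [(array([392.5, 156. ]), 0.93)] [(array([416.9, 231.3]), 0.92)]
   [ 0.539  -0.0537  0.0948] 0.6
flap_ridge [(array([401.2, 128. ]), 0.96)] [(array([447.5, 229.3]), 0.83)]
   [ 0.5375 -0.0868  0.1429] 0.9
flap_edge [(array([401.5, 112.4]), 0.59), (array([381.3, 208.3]), 0.36)] [(array([455.2, 223.5]), 0.79)]
   [ 0.5424 -0.0881  0.1754] 1.8
lip_mouth [(array([380. , 184.4]), 0.62)] [(array([348.4, 231.6]), 0.61)]
   [0.5364 0.0499 0.0883] 0.9
filter_mid [(array([343.6, 249.2]), 0.91)] [(array([258.3, 225.5]), 0.83)]
   [0.5497 0.1958 0.0437] 0.0
spare_carton_mid [(array([320.1, 171.7]), 0.75), (array([392.9, 155.9]), 0.23)] [(array([393.1, 141.7]), 0.74), (array([414.8, 230.1]), 0.66)]
   [ 0.6917 -0.0316  0.0346] 0.3
grease_jar_mid [(array([290.9, 205. ]), 0.73)] [(array([310.1, 144.2]), 0.97)]
   [0.6887 0.1107 0.0385] 0.7
```

View pics/s0.png

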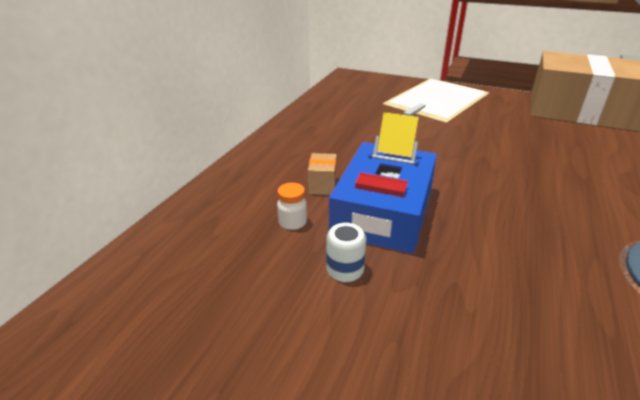

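View pics/t0.png

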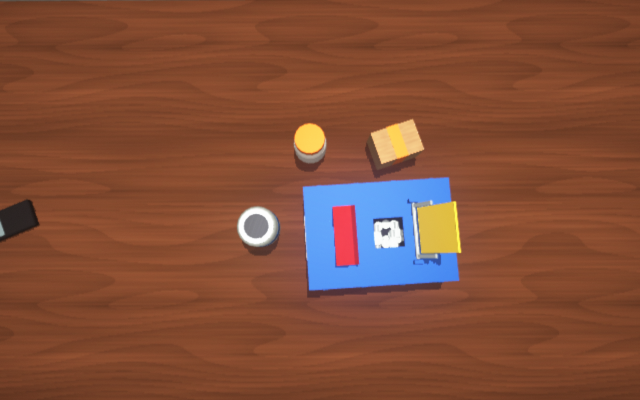

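The side view shows the blue case with the flap standing at about (397,135) and the red lip at (381,184). The filter is in front at (346,252); the jar (291,207) and carton (322,173) are beside it. In the top view, case +y points left with a small yaw. The ridge, on the outer face, looks away from the lip. Next I'll measure the yaw and hinge angle.

Run:
```python
from h import *
from scipy.optimize import least_squares
s=imaging.camera('side');t=imaging.camera('top')
obs=[]
L={'bolt_case':(0,0,0),'hinge_mid':(0,-55,88),'lip_mouth':(0,43,90),'flap_ridge':None,'flap_edge':None}
for n in L:
    for c in (s,t):
        a=spotter.tip_of(c,n)
        if a and a[0]['confidence']>.5: obs.append((n,c,a[0]['uv'])); print(n,c is t,np.round(a[0]['uv'],1),a[0]['confidence'])
r=spotter.regions_of(t,'bolt_case')[0]
hsv=cv2.cvtColor(t['color'],cv2.COLOR_BGR2HSV)
m=((hsv[...,0]>105)&(hsv[...,0]<125)&(hsv[...,1]>150)&(hsv[...,2]>120)).astype(np.uint8)
m[:, :290]=0
cs=max(cv2.findContours(m,0,2)[0],key=cv2.contourArea)
bx=cv2.boxPoints(cv2.minAreaRect(cs));W=np.array([onz(t,u,.085)[:2] for u in bx]);print(bx.round(1),W.round(4),W.mean(0).round(4))
e=[np.linalg.norm(W[i]-W[(i+1)%4]) for i in range(4)];print(np.round(e,3))
for i in range(4):
    d=W[(i+1)%4]-W[i];print(np.degrees(np.arctan2(d[1],d[0])).round(2))
def pt(n,p):
    x,y,yaw,th=p
    if n=='flap_ridge':a,b=59,11
    elif n=='flap_edge':a,b=90,0
    if L[n] is None:
        q=np.array([0,-55+a*np.cos(th)-b*np.sin(th),88+a*np.sin(th)+b*np.cos(th)])/1000
    else:q=np.array(L[n])/1000
    c,S=np.cos(yaw),np.sin(yaw)
    return np.array([x+c*q[0]-S*q[1],y+S*q[0]+c*q[1],q[2]])
f=lambda p:np.concatenate([proj(c,pt(n,p))-u for n,c,u in obs])
o=least_squares(f,[.54,0,.04,1.9],loss='soft_l1');print(o.x.round(4),np.degrees(o.x[2]),f(o.x).round(1))
for n in L:print(n,pt(n,o.x).round(4))
```

```text
bolt_case False [380.5 212.3] 0.9
bolt_case True [446.  228.8] 0.73
hinge_mid False [394.5 156.8] 0.72
hinge_mid True [415.4 231.1] 0.79
lip_mouth False [382.8 183.7] 0.84
lip_mouth True [349. 234.] 0.87
flap_ridge False [396.3 126.5] 0.6
flap_ridge True [449.3 226.3] 0.83
flap_edge False [399.8 112.2] 0.76
flap_edge True [454.9 230.1] 0.75
[[302.4 186.8]
 [451.5 177.1]
 [458.2 280.5]
 [309.1 290.2]] [[ 0.6083  0.1216]
 [ 0.623  -0.1129]
 [ 0.4631 -0.117 ]
 [ 0.4489  0.1111]] [0.5358 0.0007]
[0.235 0.16  0.229 0.16 ]
-86.42
-178.53
93.54
3.77
[5.3660e-01 4.0000e-04 6.0400e-02 1.9613e+00] 3.4632724202709033 [  2.5  -3.7 -72.4   5.   -2.1   1.9   0.9  -1.   -1.3  -1.7   4.    0.1
   1.7   3.1  -2.4   1.2  -0.    1.9   0.3  -3.7]
bolt_case [5.366e-01 4.000e-04 0.000e+00]
hinge_mid [ 0.5399 -0.0545  0.088 ]
lip_mouth [0.534  0.0433 0.09  ]
flap_ridge [ 0.5419 -0.0871  0.1384]
flap_edge [ 0.542  -0.0887  0.1712]
```

```bash
python3 -m jog '[[[0,0,-1,1,1],[0,0,-1,1,1],[0,0,0,1,1],[0,0,0,1,1],[0,0,0,1,1],[0,0,0,1,1],[0,0,0,1,1],[0,0,0,1,1],[0,0,0,1,1],[0,0,0,1,1]]]' 20
```

```text
time: 2.38
position: [0.2426, 0.6299, 0.2726]
ee_rot: [-3.142, -0.0, 1.722]
force: [0.1, -0.1, 0.2]
gripper_width: 0.0282
```

```bash
python3 -m jog '[[[0,0,0,0.87,1],[-1,0.33,0,0,1],[-1,0.33,0,0,1],[-1,0.33,0,0,1],[-1,0.33,0,0,1],[-1,0.33,0,0,1],[-1,0.33,0,0,1],[-1,0.33,0,0,1],[-1,0.33,0,0,1],[-1,0.33,0,0,1]]]'
python3 -m jog '[[[-1,0.33,0,0,1],[-1,0.33,0,0,1],[-1,0.33,0,0,1],[-1,0.33,0,0,1],[-1,0.33,0,0,1],[-1,0.33,0,0,1],[-1,0.33,0,0,1],[-1,0.33,0,0,1],[-1,0.33,0,0,1],[-1,0.33,0,0,1]]]'
python3 -m jog '[[[-1,0.33,0,0,1],[-1,0.33,0,0,1],[-1,0.33,0,0,1],[-1,0.33,0,0,1],[-1,0.33,0,0,1],[-1,0.33,0,0,1],[-1,0.33,0,0,1],[-1,0.33,0,0,1],[-1,0.33,0,0,1],[-1,0.33,0,0,1]]]'
```

```text
time: 3.22
position: [0.3316, 0.4089, 0.2727]
ee_rot: [3.141, -0.001, 1.636]
force: [-0.4, 0.8, -0.4]
gripper_width: 0.0004
time: 4.05
position: [0.4301, 0.1648, 0.2728]
ee_rot: [3.141, -0.001, 1.636]
force: [0.2, 0.4, 0.0]
gripper_width: 0.0006
time: 4.88
position: [0.5287, -0.0792, 0.2727]
ee_rot: [3.141, -0.0, 1.636]
force: [0.4, -0.3, -0.8]
gripper_width: 0.0003
```

```bash
python3 -m jog '[[[-1,0.33,0,0,1],[-0.5,0,0,0,1],[0,0,0,0,1],[0,0,0,0,1]]]'
cat >> h.py <<'E'
Y=np.radians(3.43);C0=np.array([.5365,.0005])
def case(p):
    d=np.array(p[:2])-C0;c,s=np.cos(Y),np.sin(Y)
    return np.array([c*d[0]+s*d[1],-s*d[0]+c*d[1],p[2]])*1000
E
python3 - <<'E'
from h import *
s=readout.sense();print(case(s['position']).round(1),s['ee_rot'],s['q'].round(2))
a=imaging.camera('side');t=imaging.camera('top')
cv2.imwrite('pics/s1.png',a['color']);cv2.imwrite('pics/t1.png',t['color'])
E
```

```text
time: 5.22
position: [0.5387, -0.1152, 0.2724]
ee_rot: [-3.141, -0.001, 1.634]
force: [-1.3, 0.1, 0.1]
gripper_width: 0.0008
[  -4.7 -115.6  272.4] [-3.14130324e+00 -5.15460169e-04  1.63406073e+00] [-0.44  0.26  0.7   1.8  -0.18  1.15  0.39]
```

View pics/t1.png

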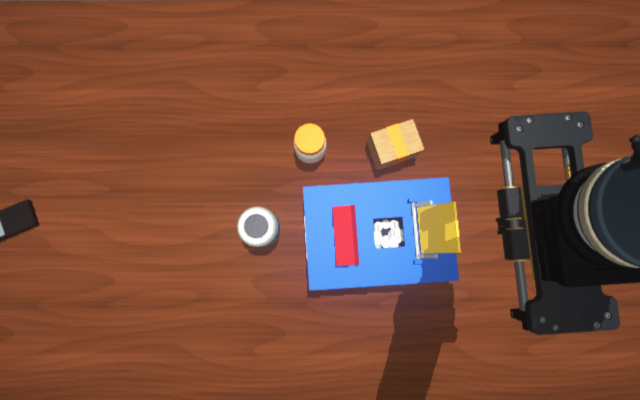

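View pics/s1.png

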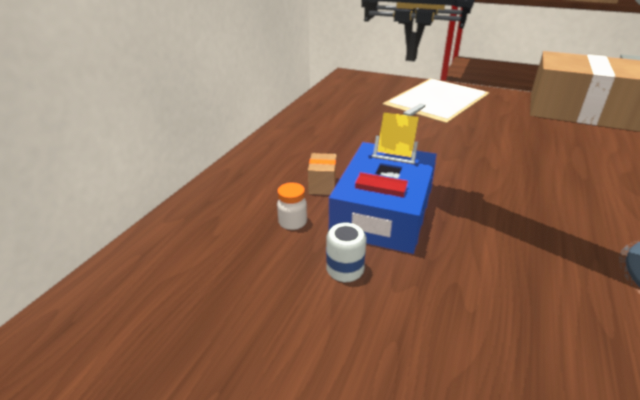

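The tool is behind the flap, about 17 mm clear of it. The pictures show the scene unchanged and the shut fingers at (412,50) in the side view. Descending.

```bash
python3 -m jog '[[[-0.1,0.19,0.9,0,1],[0,0,1,0,1],[0,0,1,0,1],[0,0,1,0,1],[0,0,1,0,1],[0,0,0.9,0,1],[0,0,0,0,1],[0,0,0,0,1]]]'
python3 - <<'E'
from h import *
s=readout.sense();print(case(s['position']).round(1),s['force'])
h=9.5;r=45
for th in [110,100,90,80,70,60,50,40,30,20,10,5,0]:
    a=np.radians(th);y=-55+r*np.cos(a)-2*np.sin(a);z=88+r*np.sin(a)+2*np.cos(a)
    yr=-55+56*np.cos(a)-11*np.sin(a)
    print(th,'tcp y %.1f z %.1f'%(min(y,yr)-h,z))
a=imaging.camera('side');cv2.imwrite('pics/s2.png',a['color'][50:300,250:570].repeat(2,0).repeat(2,1))
E
```

```text
time: 5.98
position: [0.5434, -0.1156, 0.127]
ee_rot: [-3.139, -0.001, 1.638]
force: [0.6, -0.8, 0.3]
gripper_width: 0.0003
[-1.000e-01 -1.163e+02  1.270e+02] [ 0.63986721 -0.8444698   0.32648701]
110 tcp y -94.0 z 129.6
100 tcp y -85.1 z 132.0
90 tcp y -75.5 z 133.0
80 tcp y -65.6 z 132.7
70 tcp y -55.7 z 131.0
60 tcp y -46.0 z 128.0
50 tcp y -37.1 z 123.8
40 tcp y -31.3 z 118.5
30 tcp y -26.5 z 112.2
20 tcp y -22.9 z 105.3
10 tcp y -20.5 z 97.8
5 tcp y -19.8 z 93.9
0 tcp y -19.5 z 90.0
```

View pics/s2.png

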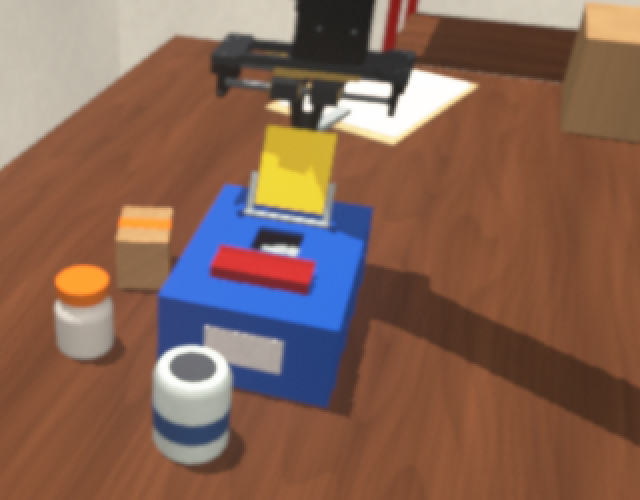

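The fingers are behind the flap, centred on it (about (305,110) in the crop). Pushing forward along the arc.

```bash
python3 -m jog '[[[0.3,0,-0.05,0,1],[0.3,0,-0.05,0,1],[0.25,0,-0.04,0,1],[0.25,0,-0.04,0,1],[0.25,0,-0.04,0,1],[0.25,0,-0.04,0,1],[0,0,0,0,1]]]'
python3 -m jog '[[[0.25,0,0,0,1],[0.25,0,0,0,1],[0.2,0,0.04,0,1],[0.2,0,0.04,0,1],[0.2,0,0.06,0,1],[0.2,0,0.06,0,1],[0,0,0,0,1]]]'
python3 - <<'E'
from h import *
s=readout.sense();print(case(s['position']).round(1),s['force'])
a=imaging.camera('side');cv2.imwrite('pics/s3.png',a['color'][50:300,250:570].repeat(2,0).repeat(2,1))
E
```

```text
time: 6.62
position: [0.5414, -0.0753, 0.1342]
ee_rot: [3.141, -0.001, 1.638]
force: [-0.3, -0.1, -0.5]
gripper_width: 0.0002
time: 7.2
position: [0.5389, -0.0434, 0.1285]
ee_rot: [-3.141, -0.001, 1.637]
force: [0.6, -0.2, 0.0]
gripper_width: 0.0008
[ -0.2 -43.9 128.5] [ 0.57816102 -0.23064496  0.01299749]
```

View pics/s3.png

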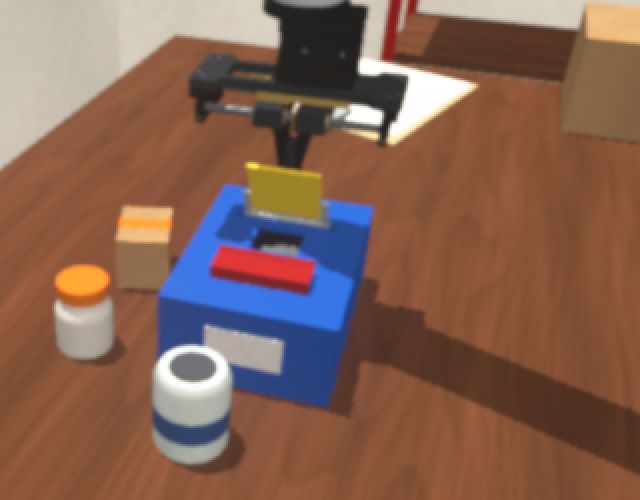

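The flap is leaning forward at roughly 55° and following the fingers. Continuing along the arc.

```bash
python3 -m jog '[[[0.14,0,0.09,0,1],[0.14,0,0.09,0,1],[0.12,0,0.105,0,1],[0.12,0,0.105,0,1],[0.09,0,0.125,0,1],[0.09,0,0.125,0,1],[0.07,0,0.14,0,1],[0.07,0,0.14,0,1],[0,0,0,0,1]]]'
python3 - <<'E'
from h import *
s=readout.sense();print(case(s['position']).round(1),s['force'])
a=imaging.camera('side');cv2.imwrite('pics/s4.png',a['color'][50:300,250:570].repeat(2,0).repeat(2,1))
E
```

```text
time: 8.0
position: [0.5375, -0.0232, 0.1053]
ee_rot: [-3.141, -0.0, 1.636]
force: [0.5, -0.3, 1.1]
gripper_width: 0.0002
[ -0.4 -23.8 105.3] [ 0.48460176 -0.2773148   1.13493165]
```

View pics/s4.png

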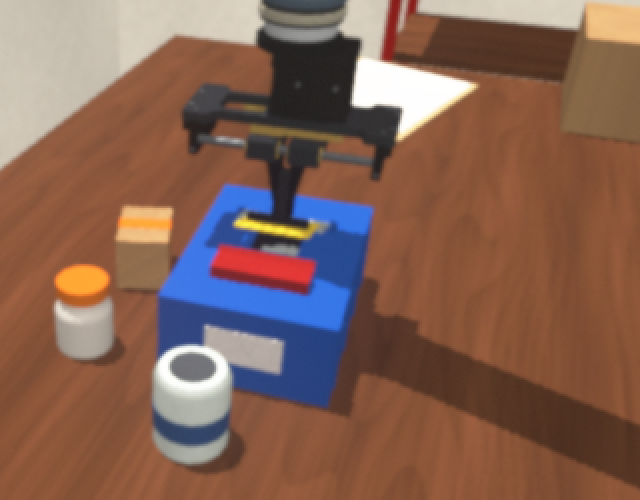

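The flap is nearly flat, with its ridge ahead of the fingers. Now the last 15 mm down.

```bash
python3 -m jog '[[[0.05,0,0.15,0,1],[0.05,0,0.15,0,1],[0.03,0,0.15,0,1],[0.01,0,0.12,0,1],[0,0,0.06,0,1],[0,0,0,0,1]]]'
python3 - <<'E'
from h import *
s=readout.sense();print(case(s['position']).round(1),s['force'])
a=imaging.camera('side');t=imaging.camera('top');cv2.imwrite('pics/s5.png',a['color'][100:250,300:500].repeat(3,0).repeat(3,1));cv2.imwrite('pics/t5.png',t['color'][130:330,220:500].repeat(2,0).repeat(2,1))
E
```

```text
time: 8.55
position: [0.5377, -0.0204, 0.0903]
ee_rot: [-3.141, -0.0, 1.635]
force: [-0.4, 0.4, 3.4]
gripper_width: 0.0002
[ -0.  -20.9  90.3] [-0.42109489  0.44417922  3.38902609]
```

View pics/s5.png

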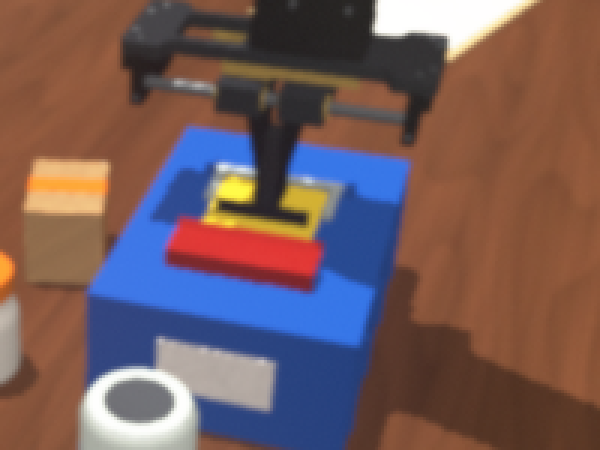

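View pics/t5.png

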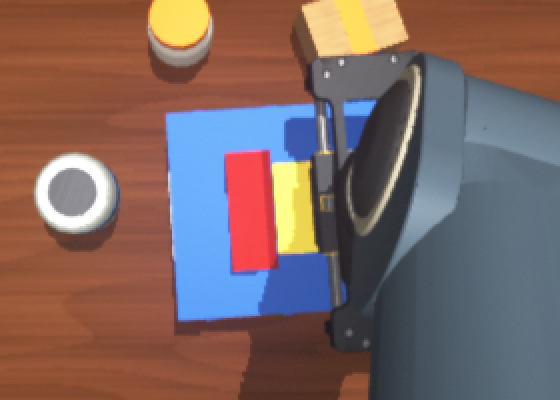

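The flap looks flat, with its free edge just short of the lip. I'll press slightly further to confirm contact with the case.

```bash
python3 -m jog '[[[0,0,0.04,0,1],[0,0,0,0,1],[0,0,0,0,1]]]'
python3 -m jog '[[[0,0,0.03,0,1],[0,0,0,0,1],[0,0,0,0,1]]]'
```

```text
time: 8.9
position: [0.5378, -0.0204, 0.09]
ee_rot: [3.141, -0.001, 1.635]
force: [-1.0, -0.4, 8.8]
gripper_width: 0.0005
time: 9.15
position: [0.5378, -0.0204, 0.0899]
ee_rot: [3.141, -0.001, 1.635]
force: [-3.0, 0.6, 14.7]
gripper_width: 0.0004
```

It's firmly flat. I'll ease off to about 7 N and slide along +y in small steps.

```bash
python3 -m jog '[[[0,0,-0.04,0,1],[0.1,0,0,0,1],[0.1,0,0,0,1],[0.1,0,0,0,1],[0.1,0,0,0,1],[0,0,0,0,1]]]'
python3 -m jog '[[[0.08,0,0,0,1],[0.08,0,0,0,1],[0.08,0,0,0,1],[0,0,0,0,1]]]'
python3 - <<'E'
from h import *
s=readout.sense();print(case(s['position']).round(1),s['force'])
E
```

```text
time: 9.65
position: [0.5373, -0.0113, 0.09]
ee_rot: [3.141, 0.001, 1.635]
force: [-1.1, -1.6, 7.8]
gripper_width: 0.0005
time: 9.98
position: [0.5369, -0.0054, 0.09]
ee_rot: [3.141, 0.001, 1.635]
force: [-1.2, -1.7, 6.9]
gripper_width: 0.0004
[ 0.1 -5.9 90. ] [-1.22063192 -1.71471526  6.91715815]
```

```bash
python3 -m jog '[[[0.08,0,0,0,1],[0.08,0,0,0,1],[0.08,0,0,0,1],[0,0,0,0,1]]]'
python3 -m jog '[[[0.08,0,0,0,1],[0.08,0,0,0,1],[0,0,0,0,1]]]'
python3 - <<'E'
from h import *
s=readout.sense();print(case(s['position']).round(1),s['force'])
a=imaging.camera('side');cv2.imwrite('pics/s6.png',a['color'][100:250,300:500].repeat(3,0).repeat(3,1))
t=imaging.camera('top');cv2.imwrite('pics/t6.png',t['color'][130:330,220:500].repeat(2,0).repeat(2,1))
E
```

```text
time: 10.32
position: [0.5366, 0.0004, 0.09]
ee_rot: [3.14, 0.002, 1.635]
force: [-0.5, -2.0, 6.3]
gripper_width: 0.0005
time: 10.57
position: [0.5366, 0.0042, 0.09]
ee_rot: [3.14, 0.002, 1.635]
force: [-0.2, -2.5, 5.5]
gripper_width: 0.0003
[ 0.4  3.7 90. ] [-0.16613093 -2.46047342  5.51813312]
```

View pics/s6.png

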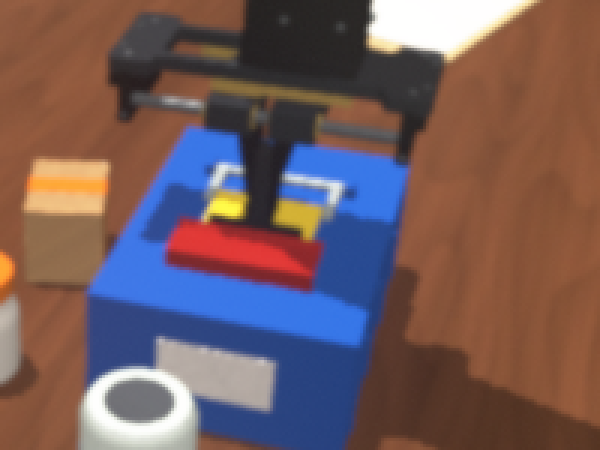

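View pics/t6.png

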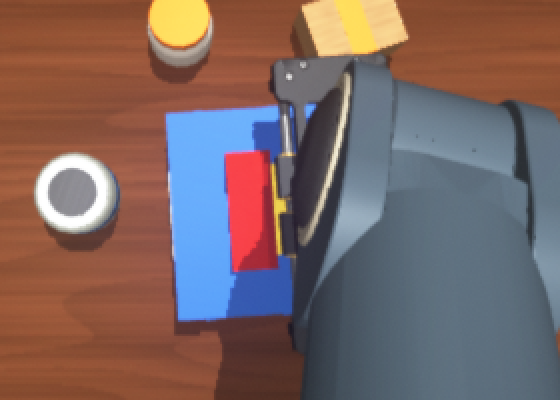

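The flap is sliding under the lip and the case hasn't moved. I'll continue in small steps and watch for the stop.

```bash
python3 -m jog '[[[0.08,0,0,0,1],[0.08,0,0,0,1],[0,0,0,0,1],[0,0,0,0,1]]]'
python3 -m jog '[[[0.06,0,0,0,1],[0,0,0,0,1]]]'
python3 -m jog '[[[0.06,0,0,0,1],[0,0,0,0,1]]]'
python3 -m jog '[[[0.04,0,0,0,1],[0,0,0,0,1]]]'
```

```text
time: 11.0
position: [0.5364, 0.0083, 0.0899]
ee_rot: [3.14, 0.002, 1.635]
force: [-0.6, -2.0, 4.6]
gripper_width: 0.0007
time: 11.17
position: [0.5363, 0.0098, 0.0899]
ee_rot: [3.14, 0.002, 1.635]
force: [-0.5, -3.6, 5.0]
gripper_width: 0.0004
time: 11.33
position: [0.5361, 0.0115, 0.0899]
ee_rot: [3.14, 0.002, 1.635]
force: [0.4, -2.7, 5.2]
gripper_width: 0.0005
time: 11.5
position: [0.536, 0.0121, 0.0899]
ee_rot: [3.14, 0.002, 1.635]
force: [0.5, -3.9, 4.2]
gripper_width: 0.0009
```

```bash
python3 -m jog '[[[0.03,0,0,0,1],[0,0,0,0,1]]]'
python3 -m jog '[[[0.03,0,0,0,1],[0,0,0,0,1]]]'
python3 -m jog '[[[0.02,0,0,0,1],[0,0,0,0,1]]]'
python3 - <<'E'
from h import *
t=imaging.camera('top');cv2.imwrite('pics/t7.png',t['color'][130:330,220:500].repeat(2,0).repeat(2,1))
s=readout.sense();print(case(s['position']).round(1),s['force'])
E
```

```text
time: 11.67
position: [0.536, 0.0122, 0.0899]
ee_rot: [3.14, 0.003, 1.634]
force: [0.3, -6.0, 4.9]
gripper_width: 0.0004
time: 11.83
position: [0.536, 0.0122, 0.0899]
ee_rot: [3.14, 0.004, 1.634]
force: [0.9, -7.0, 4.0]
gripper_width: 0.0003
time: 12.0
position: [0.536, 0.0122, 0.0899]
ee_rot: [3.14, 0.004, 1.634]
force: [1.2, -8.2, 4.2]
gripper_width: 0.0004
[ 0.2 11.7 89.9] [ 1.55368561 -7.63029367  4.92858942]
```

It's at the stop: the position has held at case y = 11.7 mm (11.5 predicted) while the force rises. I'll ease the push and lift straight off.

```bash
python3 -m jog '[[[-0.05,0,0,0,1],[0,0,-0.05,0,1],[0,0,-0.1,0,1],[0,0,-0.3,0,1],[0,0,-0.6,0,1],[0,0,-1,0,1],[0,0,-1,0,1],[0,0,-1,0,1],[0,0,-1,0,1],[0,0,-1,0,1]]]'
python3 -m jog '[[[-1,0,-0.2,0,1],[-1,0,0,0,1],[-1,0,0,0,1],[-1,0,0,0,1],[-1,0,0,0,1],[-1,0,0,0,1],[-1,0,0,0,1],[0,0,0,0,1]]]'
python3 - <<'E'
from h import *
s=imaging.camera('side');t=imaging.camera('top')
cv2.imwrite('pics/s8.png',s['color'][100:250,300:500].repeat(3,0).repeat(3,1));cv2.imwrite('pics/t8.png',t['color'][130:330,220:500].repeat(2,0).repeat(2,1))
for n in ['bolt_case','hinge_mid','flap_ridge','flap_edge','lip_mouth','filter_mid','spare_carton_mid','grease_jar_mid']:
    a=spotter.tip_of(s,n)[:1];b=spotter.tip_of(t,n)[:1]
    if a and b:
        X=tri(s,a[0]['uv'],t,b[0]['uv']);print(n,X.round(3),case(X).round(0),np.round(b[0]['uv']),round(a[0]['confidence'],2),round(b[0]['confidence'],2))
print(readout.sense()['force'])
E
```

```text
time: 12.88
position: [0.5343, 0.0154, 0.2411]
ee_rot: [-3.139, -0.001, 1.636]
force: [0.5, -0.3, -0.6]
gripper_width: 0.0005
time: 13.55
position: [0.5454, -0.1652, 0.2454]
ee_rot: [-3.14, 0.002, 1.629]
force: [-0.4, -1.1, 0.3]
gripper_width: 0.0003
bolt_case [0.535 0.007 0.001] [-2.  6.  1.] [371. 238.] 0.79 0.86
hinge_mid [ 0.537 -0.055  0.083] [ -2. -56.  83.] [416. 231.] 0.72 0.8
flap_ridge [0.536 0.023 0.107] [  1.  23. 107.] [367. 233.] 0.8 0.89
flap_edge [0.532 0.062 0.098] [-1. 61. 98.] [341. 233.] 0.64 0.88
lip_mouth [0.534 0.047 0.083] [-0. 47. 83.] [350. 233.] 0.76 0.97
filter_mid [0.55  0.197 0.037] [ 25. 196.  37.] [258. 227.] 0.57 0.78
spare_carton_mid [ 0.683 -0.035  0.037] [145. -45.  37.] [396. 146.] 0.64 0.82
grease_jar_mid [0.688 0.112 0.039] [158. 102.  39.] [309. 145.] 0.91 0.61
[-0.23987969  0.37048183  0.44270187]
```

View pics/s8.png

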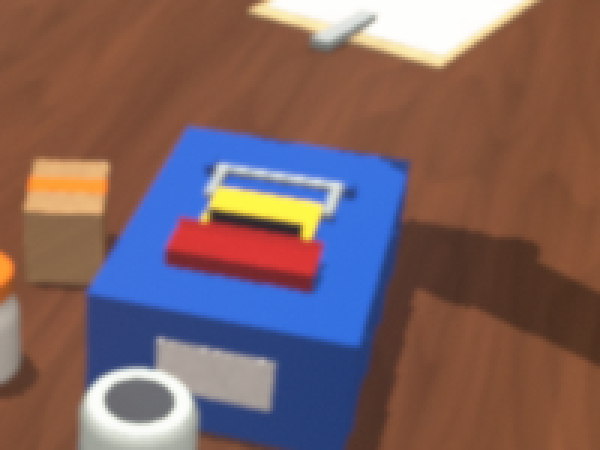

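View pics/t8.png

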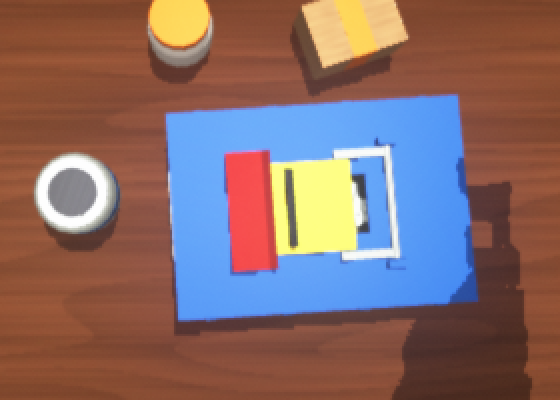

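Run:
```python
from h import *
t=imaging.camera('top')
print(case(onz(t,(365.5,233.5),.099)),'ridge exp 24'); print(case(onz(t,(398.3,233),.09)),'inner edge exp -25'); print(case(onz(t,(354.5,233),.102)),'lip front exp 38')
h=cv2.cvtColor(t['color'],cv2.COLOR_BGR2HSV)
m=((h[...,0]>105)&(h[...,0]<125)&(h[...,1]>150)&(h[...,2]>120)).astype(np.uint8);m[:,:290]=0
print(cv2.boxPoints(cv2.minAreaRect(max(cv2.findContours(m,0,2)[0],key=cv2.contourArea))).round(1))
```

```text
[-0.3820821  24.65815516 99.        ] ridge exp 24
[ -2.58253964 -26.7348061   90.        ] inner edge exp -25
[  1.34532343  41.52091446 102.        ] lip front exp 38
[[301.5 188.4]
 [450.4 177.3]
 [458.1 279.9]
 [309.2 291. ]]
```

```bash
python3 -c "
from plant import finish_job
print(finish_job())"
```

```text
the job is handed in; nothing more can be done
None
```

The case is closed: the yellow flap lies flat, is slid fully home under the red lip, and stays there with the robot clear. I handed the job in at about 14 s.

**What I did:** With shut fingertips I swung the flap over from about 1.96 rad. I pressed it flat, and the force rose sharply at tool height 90 mm, which confirmed contact with the case. Keeping it down with about 4 to 8 N, I pushed the ridge until the tool stopped moving and the push reached about 8 N. Then I eased off, lifted straight up and moved away.

**Last checks:**
- **Flap:** In the final pictures it lies flat under the lip. The ridge is at case y of about 24.7 mm (24 expected) and the inner edge at about -26.7 mm (-25 expected).
- **Case:** Its outline in the top view is within about 1.6 pixels of where it started. A shadow changes the mask there, so I can't rule out a shift of a millimetre or two.
- **Filter and jar:** They measure within about 7 mm of their starting positions, which is detector scatter.
- **Carton:** Its reading differs by about 9 mm from the first one. Nothing came near it and the pictures show it unmoved, so I take this as detector scatter too.
- **Disagreements:** The network put the flap's edge at case y = 61 mm and height 98 mm, against 55 and about 88 expected. That edge is hidden under the lip, so I did not rely on it. My reading of the lip's front edge was 3.5 mm further out than its given position.

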